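# Tighten the mould clamp until the torque wrench clicks

### The job

The click-type torque wrench sits on the screw of the plaster-mould clamp. Push its handle clockwise (seen from above) until its hinge plainly breaks over, stop there without driving the bent handle on to its far stop, then let the wrench straighten, swing the handle back over the rubber-capped rest post and let go. Handle the wrench gently and leave the fish, jar and bowl where they are.

Things in the scene. Friction and masses are not known exactly. Their poses are not given: they have to be found in the camera images.
- clamp: mould clamp fixed to the bench: dark steel base 250 x 160 mm, white two-part plaster mould, two columns, green bridge bar along its x, upper face 100 mm high. Origin at bench height under the screw's vertical axis; z up. Beyond 80 mm from that axis nothing but the rest post stands higher than 12 mm under the wrench.
- wrench_head: steel ratchet head, a 43 mm disc captive on the clamp screw. Origin on the screw axis, 106 mm above the bench; x towards the handle's hinge pin, 35 mm from the axis. Clockwise from above it swings free (0.05 to 0.35 rad) until the ratchet catches, then the screw turns and stiffens over 0.15 to 0.3 rad up to the break-over. Counter-clockwise it swings free and the screw stays tight.
- wrench_handle: wrench handle: steel tube 15 mm thick, then a black round grip 26 mm in diameter, 110 mm long. Origin at the vertical hinge pin, 118 mm above the bench; x to its free end (grip from 100 to 210 mm, end at 220 mm), z up; it only turns level. Straight with the head until the set torque, then bends clockwise: clicked plainly from 0.06 rad, driven too far from 0.16, far stop at 0.24.
- grip (a point): middle of the grip's centre line, 190 mm from the screw axis, 155 mm from the hinge pin, 118 mm above the bench; axes as the handle. Push needed here: 0.5 N while free, 8 N rising to 15 N as the screw turns, then dropping as the hinge breaks over (10 N at 0.1 rad of bend). Where that happens differs each time. Springs straight as the push is taken back. Over 90 N, pinching included, strains it.
- shaft (a point): point on the steel tube's centre line, 80 mm from the hinge pin, 115 mm from the screw axis; when parked it lies above the rest post. Same axes as the handle.
- rest (a point): centre of the top of the rest post on the clamp: black rubber cap 24 mm in diameter, top 102 mm above the bench, 115 mm from the screw axis, about 8 mm below the tube. It lies near the counter-clockwise end of the handle's sweep and does not stop the handle.
- fish: glazed ceramic fish, 170 mm long, 77 mm high, beside the clamp; not to be disturbed. Origin under its middle.
- jar: lidded white glaze jar, 64 mm in diameter, 85 mm high; not to be disturbed. Origin under its middle.
- bowl: small white ceramic bowl, 90 mm in diameter, 45 mm high; not to be disturbed. Origin under its middle.

How it is judged:
By the outcome, as a careful person would: the job done as asked, in the order asked, and still so for the second after the job is handed in, with the robot touching nothing.
It also fails if it takes over 58 s, if anything falls off the work surface, if the arm or the gripper's body presses on something with over 40 N, if the wrist force passes 120 N, or if a joint passes its speed limit or range.

### The arm

A 6-joint arm with a two-finger parallel gripper is mounted at the origin on the work surface. World frame = base frame: x ahead of the robot, y to its left, z up, the work surface at z = 0. Lengths are in m, angles in rad, forces in N, time in s.
With the tool pointing down it reaches from about 0.4 to 0.825 m from the base axis. Payload 7 kg.
Tool frame: the origin (TCP) lies midway between the tips of the shut fingers; the grasp point (between the pads) lies 19 mm behind it; z points along the fingers, y is the direction in which the jaws open and shut (so a half turn about z gives the same grasp; the last joint's range is limited). The gripper opens to 88 mm and grips with 3 to 60 N. Pads are 19 mm wide; open, the fingers measure 130 mm over their backs; the gripper's body (78 mm by 193 mm) begins 47 mm behind the grasp point.
Start: joints at [-1.03, 0.359, 0.012, 0, -1.224, -0.288], TCP at [0.169, -0.654, 0.227] pointing down, gripper open.
Joint ranges: [-3.07, 3.07], [-1.43, 2.12], [-1.02, 1.25], [-3.03, 1.67], [-3.05, -0], [-3.03, 3.03]. Speed limits (rad/s): [2.39, 2.39, 3.01, 3.14, 3.14, 3.14].

### API

Orientations are given as [roll, pitch, yaw] about the fixed x, y, z axes, in that order (R = Rz(yaw) Ry(pitch) Rx(roll)).
In Python, from station import get_state, grab_frame, camera_info, job_done gives the robot as it stands. The module is installed in compiled form; this text tells all that it offers.
- The arm moves only by the shell command python3 -m inch 'ROWS' [FORCE]. ROWS is JSON, a list that holds one entry, the list of rows, each a list of 7 numbers: the shift along the tool's x, y, z normalised to -1 to 1, where 1 is 50 cm, then the turn, a rotation vector about the tool's x, y, z normalised to -1 to 1, where 1 is 180 degrees, then the closure, from 0 (fully open) to 1 (shut). A call has 1 to 20 rows; each row shifts and turns the commanded pose from where the row before left it, along the tool's axes as they then stand; what a row does not reach is not made up. A row lasts 1/10 s, in which the tool goes at most 50 mm and 8.59 degrees, less where a joint would pass 70% of its speed; a pose out of reach is approached as far as the arm can. A call with a number of a shift or a turn outside -1 to 1 is refused whole. A call with a gripper value outside its range is refused whole. The fingers move at their own pace and stop on an object; FORCE is the grip in N (left out, the last holds). Time passes only in rows, so rows that do not move let the fingers close. It gives the time, the measured TCP pose, the force and the opening at its end, in the units of the state.
- get_state(): the state, without advancing time (a new reading comes with each control period).
- grab_frame(name): name is "scene" or "top" or "wrist"; returns the picture (420x560x3 uint8, blue, green, red); there is no depth.
- camera_info(name): a dict with "vertical_fov" (degrees; the focal length in pixels is half the picture's height over the tangent of half this angle, whatever the lens; pixels are square), "cx", "cy" (the principal point, pixels), "R" (3x3) and "t" (3): a world point X has camera coordinates R X + t. Camera axes: x right, y down, z forward; pixel columns grow to the right and rows downward; lengths in m; the calibration is good to about 2 mm. A picture is of the moment at which its call begins: read the wrist's pose just before it. camera_info takes no time and is no camera call; for the wrist camera it gives the pose at the moment of the call.
- job_done(): hands the job in, once; it reports no verdict.
The state is a dict: "t": time; "q": joint angles; "qd": joint speeds; "joint_efforts": joint torques, N m; "eef_pos": TCP position; "ee_rot": TCP orientation; "force": force on the tool from outside, world axes, zero at the start; "moment": the same for the moment, N m; "width": finger opening in m.
Only numpy, scipy, OpenCV 4.12 (cv2) and the standard library are available. Lean on these libraries where they do the work, as an engineer would, in place of code of your own. Each camera call takes 0.05 s, during which the arm holds its last target.

## Working session

There is one attempt and no reset: what is moved stays moved. The work goes in short steps, Python scripts to look and compute and a shell command to move; the robot and the scene stay as the last step left them, time stands still between calls to the robot, and variables do not carry over. Pictures are saved under pics/ and viewed, and the job is handed in when it is done.

```bash
mkdir -p pics
python3 - <<'E'
from station import *
import cv2,numpy as np
print(get_state())
for n in ("scene","top","wrist"):
    i=camera_info(n); print(n,i['vertical_fov'],i['cx'],i['cy'],np.round(i['R'],4).tolist(),np.round(i['t'],4).tolist(), {k:v for k,v in i.items() if k not in('R','t')})
    cv2.imwrite(f"pics/{n}0.png",grab_frame(n))
E
```

```text
{'t': 0.0, 'q': array([-1.02987694e+00,  3.59384087e-01,  1.10829135e-02, -3.57725630e-04,
       -1.22410913e+00, -2.88091481e-01]), 'qd': array([ 4.73358140e-04, -7.07368886e-04,  2.48760491e-04, -1.46972856e-04,
       -4.34923354e-05,  1.73834111e-04]), 'joint_efforts': array([-4.18003274e-04, -5.82716525e+01,  2.93052506e+01,  6.99727044e+00,
        6.98545278e-03, -1.88494473e-04]), 'eef_pos': array([ 0.16869818, -0.6530802 ,  0.22563361]), 'ee_rot': array([ 3.13994964e+00, -1.36185134e-04, -2.88888646e+00]), 'force': array([0.14148856, 0.47687412, 0.01753487]), 'moment': array([0.01647123, 0.03797931, 0.03422132]), 'width': 0.08783345135932516}
scene 53.15799868616291 270.19105287485934 210.74032668489625 [[-0.783, 0.6219, 0.0062], [0.5164, 0.6557, -0.5507], [-0.3466, -0.428, -0.8347]] [0.517, -0.3012, 1.2607] {'vertical_fov': 53.15799868616291, 'cx': 270.19105287485934, 'cy': 210.74032668489625}
top 46.47212403192292 287.70641172665734 205.88778662726733 [[-0.0168, -0.9998, -0.0062], [-0.9717, 0.0178, -0.2355], [0.2356, 0.0021, -0.9718]] [0.0174, 0.6626, 1.0388] {'vertical_fov': 46.47212403192292, 'cx': 287.70641172665734, 'cy': 205.88778662726733}
wrist 69.67262916050242 278.2564206006257 207.06645841418432 [[-0.2502, 0.9682, 0.0015], [0.9379, 0.242, 0.2484], [0.2401, 0.0636, -0.9687]] [0.6754, -0.0306, 0.3891] {'vertical_fov': 69.67262916050242, 'cx': 278.2564206006257, 'cy': 207.06645841418432}
```

View pics/scene0.png

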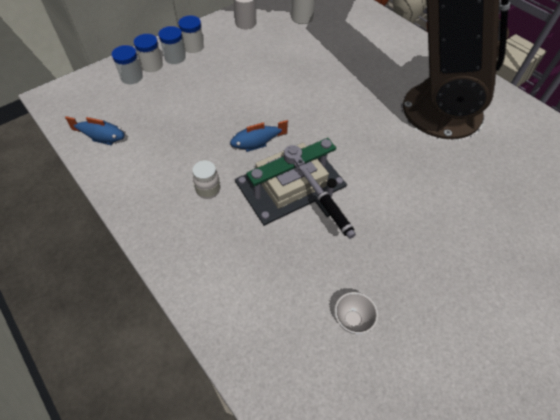

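View pics/top0.png

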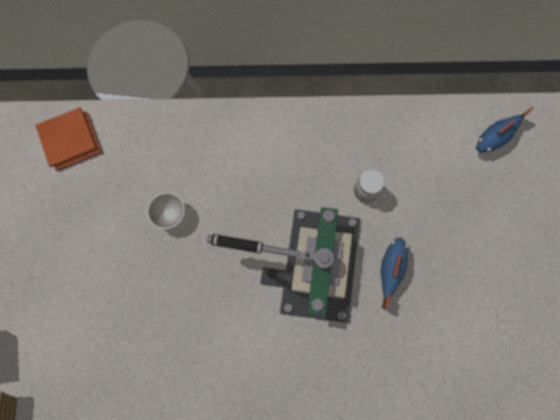

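View pics/wrist0.png

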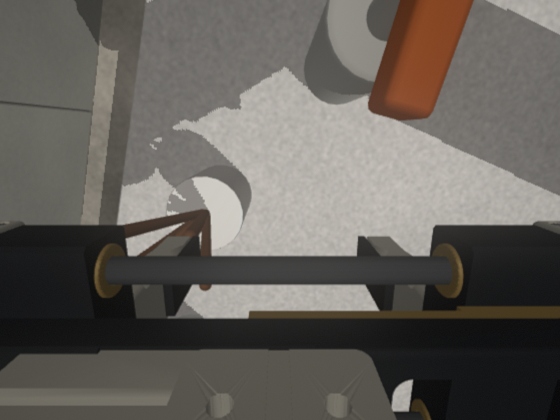

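```bash
cat > h.py <<'E'
from station import *
import cv2,numpy as np
def ray(n,u,v,info=None):
    i=info or camera_info(n); f=210/np.tan(np.radians(i['vertical_fov']/2))
    R=np.array(i['R']);t=np.array(i['t'])
    return -R.T@t, R.T@np.array([(u-i['cx'])/f,(v-i['cy'])/f,1])
def px(n,u,v,z,info=None):
    c,d=ray(n,u,v,info); return c+d*(z-c[2])/d[2]
def proj(n,X,info=None):
    i=info or camera_info(n); f=210/np.tan(np.radians(i['vertical_fov']/2))
    p=np.array(i['R'])@np.array(X)+np.array(i['t']); return np.array([f*p[0]/p[2]+i['cx'],f*p[1]/p[2]+i['cy']])
E
python3 - <<'E'
import cv2
a=cv2.imread('pics/top0.png')[190:330,140:420]; cv2.imwrite('pics/top0z.png',cv2.resize(a,None,fx=2.85,fy=2.85,interpolation=cv2.INTER_CUBIC))
a=cv2.imread('pics/scene0.png')[120:260,180:380]; cv2.imwrite('pics/scene0z.png',cv2.resize(a,None,fx=4,fy=4,interpolation=cv2.INTER_CUBIC))
E
```

```text
(no output)
```

View pics/top0z.png

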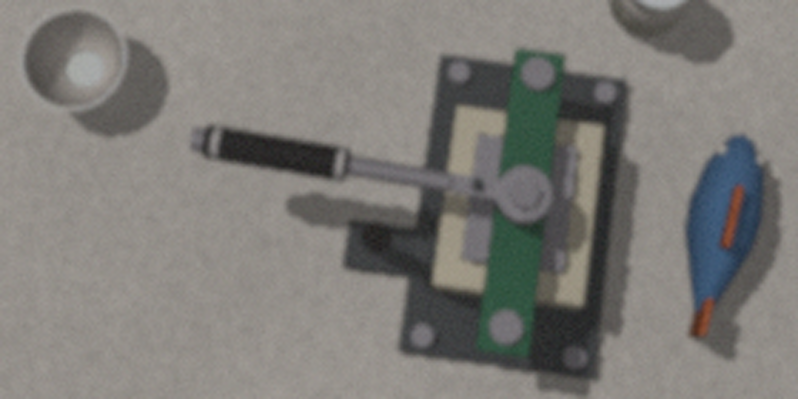

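View pics/scene0z.png

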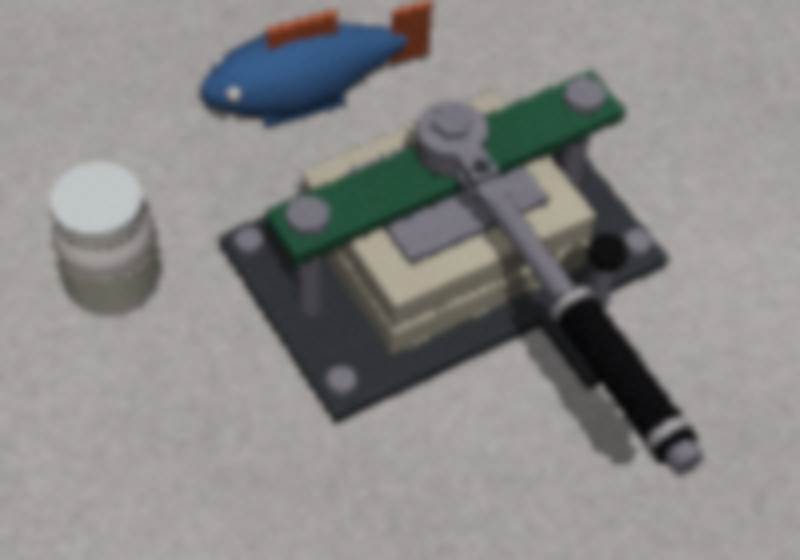

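Run:
```python
from h import *
z=lambda u,v:(140+u/2.85,190+v/2.85)
s=lambda u,v:(180+u/4,120+v/4)
P={}
for nm,a,b,h in [('screw',(523,193),(452,128),.118),('end',(195,139),(686,458),.118),('gripstart',(340,162),(572,297),.118),('gripend',(214,141),(668,434),.118),('rest',(377,237),(607,251),.102)]:
    A=px('top',*z(*a),h);B=px('scene',*s(*b),h);print(nm,A,B)
    P[nm]=(A+B)/2
for k in ('end','gripstart','rest'):
    d=P[k]-P['screw'];print(k,np.hypot(d[0],d[1]),np.arctan2(d[1],d[0]))
for nm,a,h in [('bowl',(76,60),.045),('jar',(370/1,181),.085),('fish',(394,268),.04)]:
    print(nm,px('top',*(z(*a) if nm=='bowl' else a),h))
```

```text
screw [ 0.53747821 -0.06924542  0.118     ] [ 0.5310995  -0.07541799  0.118     ]
end [0.58313666 0.17906947 0.118     ] [0.58224923 0.17633296 0.118     ]
gripstart [0.56349872 0.06863949 0.118     ] [0.5589116  0.06188115 0.118     ]
gripend [0.5813347  0.16455576 0.118     ] [0.57937223 0.15982773 0.118     ]
rest [0.50801095 0.0416874  0.102     ] [0.51133048 0.04268546 0.102     ]
end 0.2546751260964563 1.3795709096037325
gripstart 0.14020004597118574 1.3776119203585968
rest 0.1171343545398177 1.782545248516929
bowl [0.66384133 0.29116028 0.045     ]
jar [ 0.71684091 -0.18440547  0.085     ]
fish [ 0.52124851 -0.23549668  0.04      ]
```

```bash
cat >> h.py <<'E'
from scipy.spatial.transform import Rotation as Ro
S=np.array([0.534,-0.072])
def go(target,yaw=None):
    s=get_state();R=Ro.from_euler('xyz',s['ee_rot'])
    d=R.inv().apply(np.array(target)-s['eef_pos'])
    print('pos',s['eef_pos'].round(4),'rot',s['ee_rot'].round(4),'tool shift norm',(d/0.5).round(4))
    if yaw is not None:
        print('turn norm',((R.inv()*Ro.from_euler('xyz',[np.pi,0,yaw])).as_rotvec()/np.pi).round(4))
E
python3 -c "
from h import *
a=1.378
go([*(S+.19*np.array([np.cos(a),np.sin(a)])),.21],a-np.pi)"
```

```text
pos [ 0.1687 -0.6532  0.2258] rot [ 3.1403e+00 -2.0000e-04 -2.8889e+00] tool shift norm [-1.1618  1.2857  0.0331]
turn norm [ 4.000e-04  2.000e-04 -3.582e-01]
```

```bash
python3 -m inch '[[[-0.058,0.0643,0,0,0,0,0],[-0.058,0.0643,0,0,0,0,0],[-0.058,0.0643,0,0,0,0,0],[-0.058,0.0643,0,0,0,0,0],[-0.058,0.0643,0,0,0,0,0],[-0.058,0.0643,0,0,0,0,0],[-0.058,0.0643,0,0,0,0,0],[-0.058,0.0643,0,0,0,0,0],[-0.058,0.0643,0,0,0,0,0],[-0.058,0.0643,0,0,0,0,0],[-0.058,0.0643,0,0,0,0,0],[-0.058,0.0643,0,0,0,0,0],[-0.058,0.0643,0,0,0,0,0],[-0.058,0.0643,0,0,0,0,0],[-0.058,0.0643,0,0,0,0,0],[-0.058,0.0643,0,0,0,0,0],[-0.058,0.0643,0,0,0,0,0],[-0.058,0.0643,0,0,0,0,0],[-0.058,0.0643,0,0,0,0,0],[-0.058,0.0643,0,0,0,0,0]]]'
python3 -m inch '[[[0,0,0,0,0,-0.0448,0],[0,0,0,0,0,-0.0448,0],[0,0,0,0,0,-0.0448,0],[0,0,0,0,0,-0.0448,0],[0,0,0,0,0,-0.0448,0],[0,0,0,0,0,-0.0448,0],[0,0,0,0,0,-0.0448,0],[0,0,0,0,0,-0.0448,0],[0,0,0,0,0,0,0]]]'
python3 - <<'E'
from h import *
a=1.378
go([*(S+.19*np.array([np.cos(a),np.sin(a)])),.21],a-np.pi)
i=camera_info('wrist');cv2.imwrite('pics/w1.png',grab_frame('wrist'))
import pickle;pickle.dump(i,open('w1.pkl','wb'))
print(get_state()['force'])
E
```

```text
t: 2.15
eef_pos: [0.57, 0.1159, 0.2264]
ee_rot: [3.142, -0.0, -2.889]
force: [1.1, -0.2, 0.4]
width: 0.0875
t: 3.05
eef_pos: [0.5694, 0.1141, 0.2264]
ee_rot: [3.141, -0.0, -1.761]
force: [-0.3, 0.4, -0.1]
width: 0.0877
pos [0.5694 0.1141 0.2264] rot [ 3.1412e+00 -2.0000e-04 -1.7608e+00] tool shift norm [-0.0012 -0.0018  0.0327]
turn norm [ 0.0001 -0.0001  0.0009]
[-0.6746036   0.3127567   0.32022327]
```

View pics/w1.png

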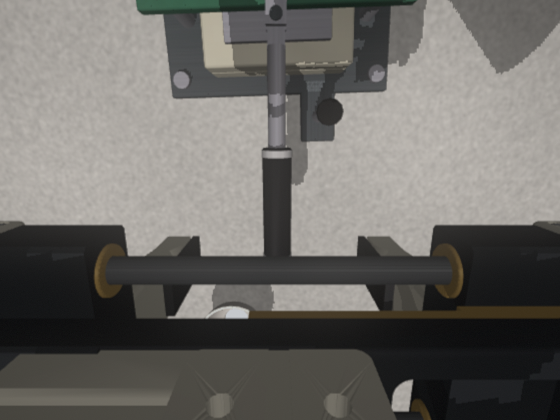

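Run:
```python
from h import *
import pickle;i=pickle.load(open('w1.pkl','rb'))
r=px('wrist',329,111,.102,i);p=px('wrist',277,12,.123,i);g=px('wrist',277,155,.125,i);e=px('wrist',278,240,.118,i)
print('rest',r,'pin',p,'g',g,'e',e)
d=e-p;a=np.arctan2(d[1],d[0]);print('handle angle',a)
s=p[:2]-.035*np.array([np.cos(a),np.sin(a)]);print('screw',s,np.hypot(*(r[:2]-s)),np.arctan2(*(r[:2]-s)[::-1]))
print(proj('wrist',[*get_state()['eef_pos'][:2],.118],i))
```

```text
rest [0.50917374 0.04018694 0.102     ] pin [ 0.54116615 -0.03848167  0.123     ] g [0.56168049 0.06775627 0.125     ] e [0.57582371 0.14577058 0.118     ]
handle angle 1.3848703157041686
screw [ 0.53469616 -0.07287846] 0.11591022119300674 1.7928069121822452
[278.34979405 206.52975094]
```

```bash
python3 -m inch '[[[0,0,0.0425,0,0,0,0],[0,0,0.0425,0,0,0,0],[0,0,0.0425,0,0,0,0],[0,0,0.0425,0,0,0,0],[0,0,0.0425,0,0,0,0],[0,0,0.0425,0,0,0,0],[0,0,0,0,0,0,0.545],[0,0,0,0,0,0,0.545],[0,0,0,0,0,0,0.545],[0,0,0,0,0,0,0.545]]]' 5
python3 - <<'E'
from h import *
s=get_state();print(s['force'],s['width'],s['eef_pos'],s['ee_rot'])
i=camera_info('wrist');cv2.imwrite('pics/w2.png',grab_frame('wrist'))
E
```

```text
t: 4.1
eef_pos: [0.5703, 0.1144, 0.1004]
ee_rot: [-3.14, 0.001, -1.763]
force: [-0.0, -0.7, 0.2]
width: 0.0611
[-0.02442433 -0.67884849  0.19844335] 0.06106879145764269 [0.57025892 0.11444161 0.1003588 ] [-3.13990972e+00  1.25444883e-03 -1.76348216e+00]
```

View pics/w2.png

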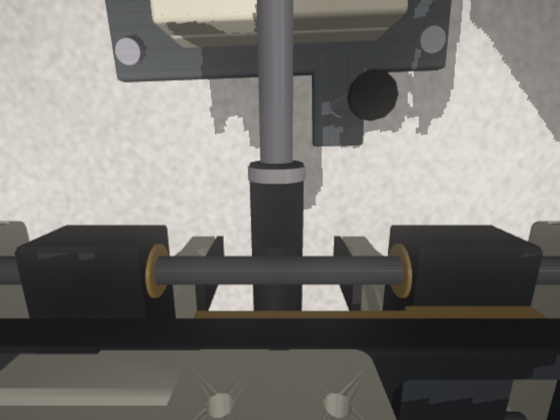

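```bash
python3 -m inch '[[[0,0,0,0,0,0,0.545],[0,0,0,0,0,0,0.545],[0,0,0,0,0,0,0.545],[0,-0.0095,0,0,0,0.008,0.545],[0,-0.0095,0,0,0,0.008,0.545],[0,-0.0095,0,0,0,0.008,0.545],[0,-0.0095,0,0,0,0.008,0.545]]]'
python3 -m inch '[[[0,0,0,0,0,0,0.545]]]'
```

```text
t: 4.85
eef_pos: [0.5885, 0.1097, 0.0989]
ee_rot: [3.141, -0.0, -1.866]
force: [0.4, 0.0, 0.3]
width: 0.0398
t: 4.95
eef_pos: [0.5887, 0.1096, 0.0989]
ee_rot: [-3.141, -0.0, -1.865]
force: [-0.5, 0.4, 0.1]
width: 0.0402
```

```bash
for k in 1; do :; done
python3 -m inch '[[[0.0001,-0.0095,0,0,0,0.008,0.545],[0.0001,-0.0095,0,0,0,0.008,0.545],[0,0,0,0,0,0,0.545]]]'
python3 -m inch '[[[0.0001,-0.0095,0,0,0,0.008,0.545],[0,0,0,0,0,0,0.545]]]'
```

```text
t: 5.25
eef_pos: [0.5977, 0.1066, 0.099]
ee_rot: [-3.141, 0.0, -1.915]
force: [-0.6, 0.7, -0.3]
width: 0.0399
t: 5.45
eef_pos: [0.602, 0.1051, 0.0991]
ee_rot: [-3.141, 0.0, -1.94]
force: [0.0, -0.2, 0.1]
width: 0.04
```

```bash
cat > st.py <<'E'
from h import *
S=np.array([.5347,-.0729])
s=get_state();d=s['eef_pos'][:2]-S;a=np.arctan2(d[1],d[0]);ft=s['force'][:2]@np.array([-np.sin(a),np.cos(a)]);fr=s['force'][:2]@np.array([np.cos(a),np.sin(a)])
print(f"t {s['t']:.2f} r {np.hypot(*d):.4f} a {a:.4f} yaw+pi {s['ee_rot'][2]+np.pi:.4f} ft {ft:.2f} fr {fr:.2f} fz {s['force'][2]:.2f} z {s['eef_pos'][2]:.4f} w {s['width']:.4f}")
E
python3 st.py
```

```text
t 5.45 r 0.1903 a 1.2091 yaw+pi 1.2015 ft -0.12 fr -0.22 fz 0.13 z 0.0991 w 0.0400
```

```bash
python3 -m inch '[[[0.0001,-0.0095,0,0,0,0.008,0.545],[0,0,0,0,0,0,0.545]]]' >/dev/null; python3 st.py
python3 -m inch '[[[0.0001,-0.0095,0,0,0,0.008,0.545],[0,0,0,0,0,0,0.545]]]' >/dev/null; python3 st.py
```

```text
t 5.65 r 0.1903 a 1.1842 yaw+pi 1.1764 ft 0.24 fr 0.14 fz 0.07 z 0.0991 w 0.0401
t 5.85 r 0.1902 a 1.1590 yaw+pi 1.1512 ft 1.05 fr -0.61 fz -0.27 z 0.0991 w 0.0400
```

```bash
python3 -m inch '[[[0.0001,-0.0095,0,0,0,0.008,0.545],[0,0,0,0,0,0,0.545]]]' >/dev/null; python3 st.py
python3 -m inch '[[[0.0001,-0.0095,0,0,0,0.008,0.545],[0,0,0,0,0,0,0.545]]]' >/dev/null; python3 st.py
```

```text
t 6.05 r 0.1901 a 1.1341 yaw+pi 1.1261 ft 0.51 fr 0.66 fz -0.48 z 0.0991 w 0.0399
t 6.25 r 0.1901 a 1.1092 yaw+pi 1.1009 ft -0.28 fr -0.47 fz -0.10 z 0.0990 w 0.0399
```

Still free-swinging; check the contact with a picture, then carry on.

```bash
python3 -m inch '[[[0.0001,-0.0095,0,0,0,0.008,0.545],[0,0,0,0,0,0,0.545]]]' >/dev/null; python3 st.py
python3 - <<'E'
from h import *
cv2.imwrite('pics/w3.png',grab_frame('wrist'))
E
```

```text
t 6.45 r 0.1900 a 1.0856 yaw+pi 1.0757 ft 1.84 fr 0.76 fz 0.02 z 0.0989 w 0.0398
```

View pics/w3.png

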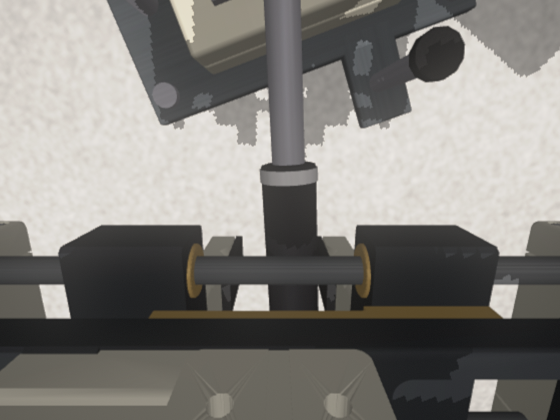

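```bash
python3 -m inch '[[[0.0001,-0.0076,0,0,0,0.0064,0.545],[0,0,0,0,0,0,0.545]]]' >/dev/null; python3 st.py
python3 -m inch '[[[0.0001,-0.0076,0,0,0,0.0064,0.545],[0,0,0,0,0,0,0.545]]]' >/dev/null; python3 st.py
python3 -m inch '[[[0.0001,-0.0076,0,0,0,0.0064,0.545],[0,0,0,0,0,0,0.545]]]' >/dev/null; python3 st.py
```

```text
t 6.70 r 0.1899 a 1.0694 yaw+pi 1.0558 ft 5.08 fr 1.47 fz -0.13 z 0.0987 w 0.0397
t 6.90 r 0.1897 a 1.0530 yaw+pi 1.0359 ft 7.66 fr 2.34 fz 0.19 z 0.0984 w 0.0400
t 7.10 r 0.1897 a 1.0342 yaw+pi 1.0160 ft 8.10 fr 2.05 fz 0.39 z 0.0984 w 0.0396
```

```bash
python3 -m inch '[[[0.0001,-0.0076,0,0,0,0.0064,0.545],[0,0,0,0,0,0,0.545]]]' >/dev/null; python3 st.py
python3 -m inch '[[[0.0001,-0.0076,0,0,0,0.0064,0.545],[0,0,0,0,0,0,0.545]]]' >/dev/null; python3 st.py
python3 -m inch '[[[0.0001,-0.0076,0,0,0,0.0064,0.545],[0,0,0,0,0,0,0.545]]]' >/dev/null; python3 st.py
python3 -m inch '[[[0.0001,-0.0076,0,0,0,0.0064,0.545],[0,0,0,0,0,0,0.545]]]' >/dev/null; python3 st.py
```

```text
t 7.30 r 0.1897 a 1.0149 yaw+pi 0.9959 ft 9.31 fr 2.64 fz 0.74 z 0.0983 w 0.0402
t 7.50 r 0.1897 a 0.9955 yaw+pi 0.9758 ft 9.61 fr 1.41 fz 1.25 z 0.0983 w 0.0399
t 7.70 r 0.1893 a 0.9762 yaw+pi 0.9557 ft 9.90 fr 1.73 fz 0.67 z 0.0982 w 0.0454
t 7.90 r 0.1889 a 0.9567 yaw+pi 0.9355 ft 11.03 fr 0.48 fz 0.60 z 0.0981 w 0.0515
```

```bash
python3 -m inch '[[[0,0.006,0,0,0,0,0.545],[0,0.003,0,0,0,0,0.545],[0,0,0,0,0,0,0.545]]]' 50 >/dev/null; python3 st.py
python3 - <<'E'
from h import *
cv2.imwrite('pics/w4.png',grab_frame('wrist'))
E
```

```text
t 8.20 r 0.1892 a 0.9817 yaw+pi 0.9364 ft 8.94 fr 1.16 fz -0.52 z 0.0982 w 0.0400
```

View pics/w4.png

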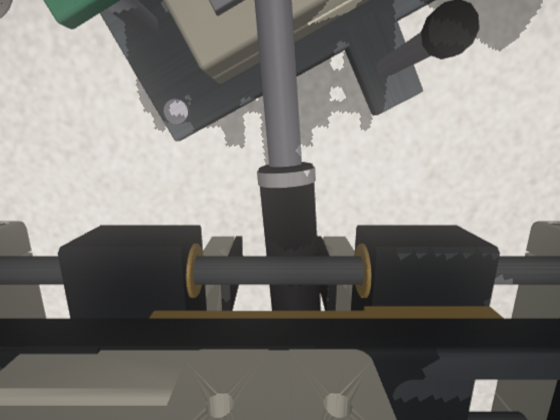

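```bash
python3 -m inch '[[[-0.0005,-0.0076,0,0,0,0,0.545],[0,0,0,0,0,0,0.545]]]' >/dev/null; python3 st.py
python3 -m inch '[[[-0.0005,-0.0076,0,0,0,0,0.545],[0,0,0,0,0,0,0.545]]]' >/dev/null; python3 st.py
python3 -m inch '[[[-0.0005,-0.0076,0,0,0,0.003,0.545],[0,0,0,0,0,0,0.545]]]' >/dev/null; python3 st.py
```

```text
t 8.45 r 0.1896 a 0.9604 yaw+pi 0.9362 ft 10.30 fr 1.66 fz 0.48 z 0.0982 w 0.0400
t 8.65 r 0.1900 a 0.9408 yaw+pi 0.9363 ft 10.68 fr 1.29 fz 0.84 z 0.0981 w 0.0400
t 8.85 r 0.1901 a 0.9217 yaw+pi 0.9265 ft 10.81 fr 1.92 fz 0.70 z 0.0980 w 0.0397
```

```bash
python3 -m inch '[[[0,-0.0076,0,0,0,0.0064,0.545],[0,0,0,0,0,0,0.545]]]' >/dev/null; python3 st.py
python3 -m inch '[[[0,-0.0076,0,0,0,0.0064,0.545],[0,0,0,0,0,0,0.545]]]' >/dev/null; python3 st.py
python3 -m inch '[[[0,-0.0076,0,0,0,0.0064,0.545],[0,0,0,0,0,0,0.545]]]' >/dev/null; python3 st.py
```

```text
t 9.05 r 0.1901 a 0.9024 yaw+pi 0.9060 ft 10.02 fr 1.98 fz -0.04 z 0.0980 w 0.0398
t 9.25 r 0.1901 a 0.8832 yaw+pi 0.8859 ft 11.48 fr 1.99 fz -0.09 z 0.0979 w 0.0400
t 9.45 r 0.1901 a 0.8639 yaw+pi 0.8658 ft 12.78 fr 0.69 fz 0.46 z 0.0979 w 0.0400
```

```bash
python3 -m inch '[[[0,-0.0076,0,0,0,0.0064,0.545],[0,0,0,0,0,0,0.545]]]' >/dev/null; python3 st.py
python3 -m inch '[[[0,-0.0076,0,0,0,0.0064,0.545],[0,0,0,0,0,0,0.545]]]' >/dev/null; python3 st.py
```

```text
t 9.65 r 0.1901 a 0.8446 yaw+pi 0.8457 ft 13.39 fr 0.80 fz 0.76 z 0.0978 w 0.0400
t 9.85 r 0.1901 a 0.8252 yaw+pi 0.8256 ft 13.57 fr -0.04 fz 0.97 z 0.0977 w 0.0401
```

```bash
python3 - <<'E'
from h import *
cv2.imwrite('pics/w5.png',grab_frame('wrist'))
a=grab_frame('top');cv2.imwrite('pics/t5.png',cv2.resize(a[150:290,180:380],None,fx=4,fy=4,interpolation=cv2.INTER_CUBIC))
E
python3 st.py
```

```text
t 9.95 r 0.1901 a 0.8259 yaw+pi 0.8263 ft 12.16 fr -0.59 fz 1.13 z 0.0977 w 0.0400
```

View pics/w5.png

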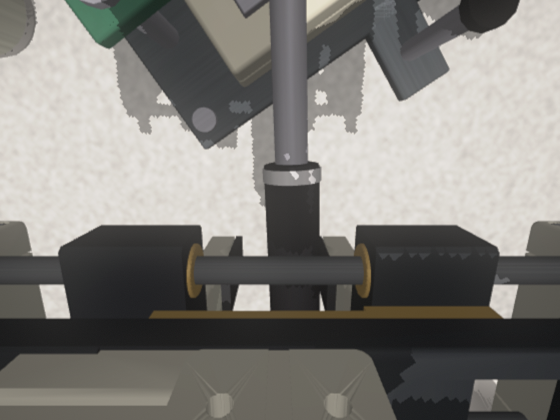

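View pics/t5.png

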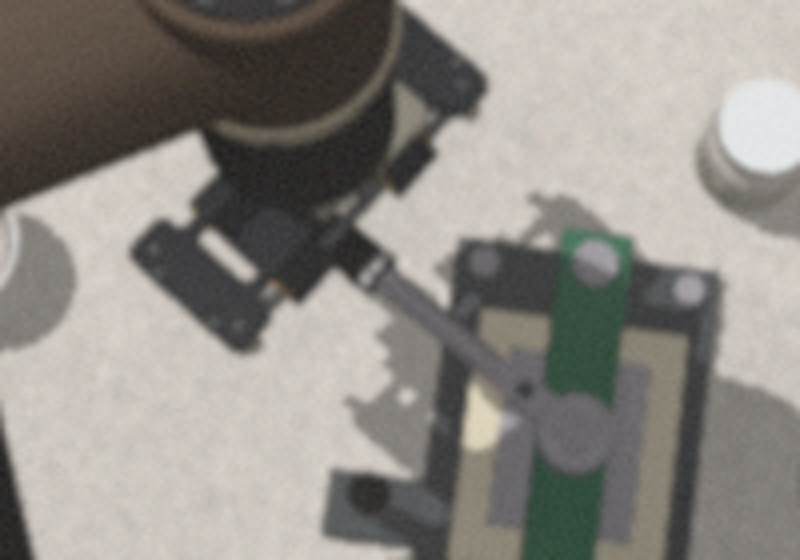

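```bash
python3 -m inch '[[[0,-0.0076,0,0,0,0.0064,0.545],[0,0,0,0,0,0,0.545]]]' >/dev/null; python3 st.py
python3 -m inch '[[[0,0,0,0,0,0,0.545]]]' >/dev/null; python3 st.py
```

```text
t 10.15 r 0.1900 a 0.8061 yaw+pi 0.8055 ft 13.80 fr -0.33 fz 0.55 z 0.0977 w 0.0399
t 10.25 r 0.1901 a 0.8066 yaw+pi 0.8062 ft 13.07 fr -0.47 fz 1.91 z 0.0977 w 0.0397
```

```bash
python3 -m inch '[[[0,-0.0076,0,0,0,0.0064,0.545],[0,0,0,0,0,0,0.545]]]' >/dev/null; python3 st.py
python3 -m inch '[[[0,0,0,0,0,0,0.545]]]' >/dev/null; python3 st.py
```

```text
t 10.45 r 0.1900 a 0.7870 yaw+pi 0.7854 ft 14.77 fr -0.60 fz 1.31 z 0.0976 w 0.0399
t 10.55 r 0.1900 a 0.7881 yaw+pi 0.7861 ft 14.88 fr -0.92 fz 0.55 z 0.0976 w 0.0404
```

```bash
python3 -m inch '[[[0,-0.0076,0,0,0,0.0064,0.545],[0,0,0,0,0,0,0.545]]]' >/dev/null; python3 st.py
python3 -m inch '[[[0,0,0,0,0,0,0.545]]]' >/dev/null; python3 st.py
```

```text
t 10.75 r 0.1900 a 0.7667 yaw+pi 0.7654 ft 14.80 fr -1.09 fz 1.16 z 0.0976 w 0.0394
t 10.85 r 0.1900 a 0.7679 yaw+pi 0.7660 ft 14.66 fr -1.36 fz 0.96 z 0.0976 w 0.0400
```

```bash
python3 -m inch '[[[0,-0.0076,0,0,0,0.0064,0.545],[0,0,0,0,0,0,0.545]]]' >/dev/null; python3 st.py
python3 -m inch '[[[0,0,0,0,0,0,0.545]]]' >/dev/null; python3 st.py
```

```text
t 11.05 r 0.1901 a 0.7459 yaw+pi 0.7454 ft 12.20 fr -1.33 fz 1.76 z 0.0977 w 0.0397
t 11.15 r 0.1901 a 0.7470 yaw+pi 0.7459 ft 14.07 fr -1.76 fz 1.69 z 0.0977 w 0.0395
```

```bash
python3 -m inch '[[[0,-0.0076,0,0,0,0.0064,0.545],[0,0,0,0,0,0,0.545]]]' >/dev/null; python3 st.py
python3 -m inch '[[[0,0,0,0,0,0,0.545]]]' >/dev/null; python3 st.py
python3 - <<'E'
from h import *
a=grab_frame('top');cv2.imwrite('pics/t6.png',cv2.resize(a[150:290,180:380],None,fx=4,fy=4,interpolation=cv2.INTER_CUBIC))
E
python3 st.py
```

```text
t 11.35 r 0.1902 a 0.7242 yaw+pi 0.7252 ft 11.64 fr -1.61 fz 1.72 z 0.0978 w 0.0397
t 11.45 r 0.1902 a 0.7251 yaw+pi 0.7258 ft 12.54 fr -1.35 fz 1.05 z 0.0978 w 0.0401
t 11.50 r 0.1901 a 0.7255 yaw+pi 0.7258 ft 12.87 fr -2.04 fz 1.75 z 0.0978 w 0.0402
```

View pics/t6.png

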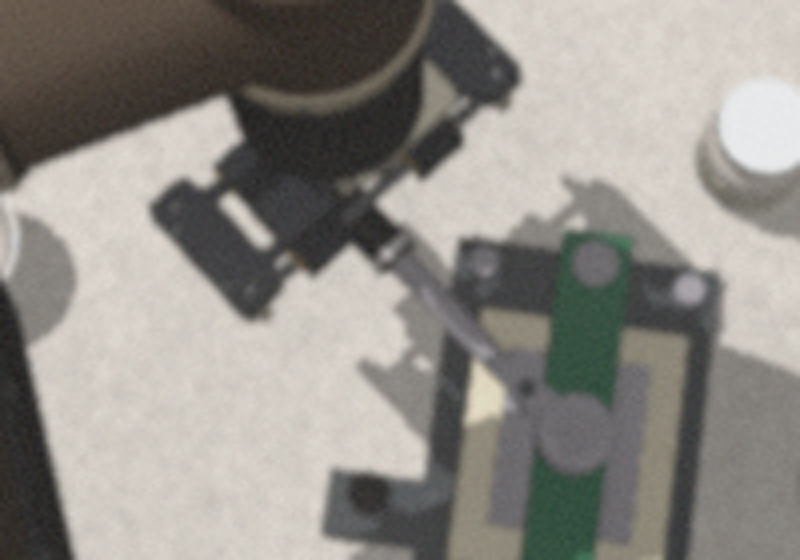

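```bash
python3 -m inch '[[[0,-0.0076,0,0,0,0.0064,0.545],[0,0,0,0,0,0,0.545]]]' >/dev/null; python3 st.py
python3 -m inch '[[[0,0,0,0,0,0,0.545]]]' >/dev/null; python3 st.py
```

```text
t 11.70 r 0.1902 a 0.7021 yaw+pi 0.7052 ft 9.78 fr -2.97 fz 0.10 z 0.0980 w 0.0398
t 11.80 r 0.1902 a 0.7023 yaw+pi 0.7057 ft 10.25 fr -2.41 fz 1.46 z 0.0981 w 0.0398
```

```bash
python3 -m inch '[[[0,-0.004,0,0,0,0.0032,0.545],[0,0,0,0,0,0,0.545],[0,0,0,0,0,0,0.545]]]' >/dev/null; python3 st.py
python3 - <<'E'
from h import *
import pickle
i=camera_info('wrist');cv2.imwrite('pics/w7.png',grab_frame('wrist'));pickle.dump(i,open('w7.pkl','wb'))
a=grab_frame('top');cv2.imwrite('pics/t7.png',cv2.resize(a[150:290,180:380],None,fx=4,fy=4,interpolation=cv2.INTER_CUBIC))
E
python3 st.py
```

```text
t 12.10 r 0.1902 a 0.6907 yaw+pi 0.6956 ft 9.55 fr -3.56 fz 1.19 z 0.0981 w 0.0401
t 12.20 r 0.1902 a 0.6908 yaw+pi 0.6957 ft 8.60 fr -2.54 fz 2.14 z 0.0982 w 0.0397
```

View pics/t7.png

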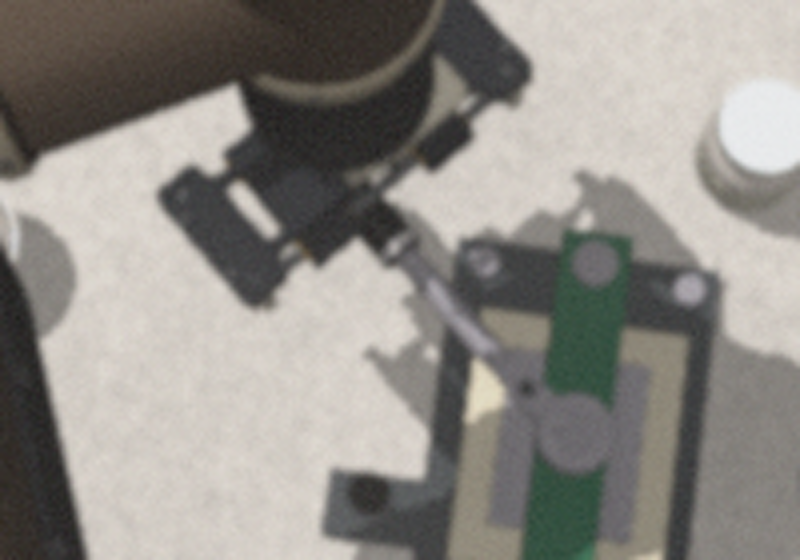

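View pics/w7.png

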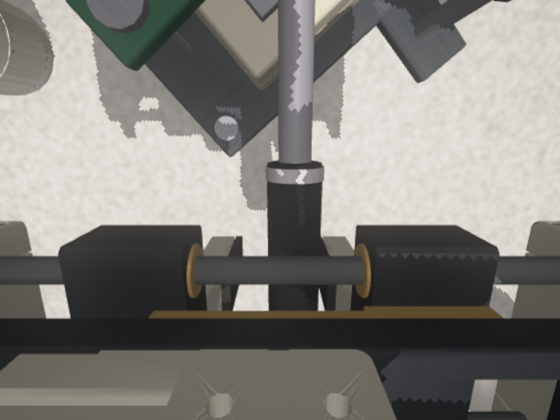

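```bash
python3 -m inch '[[[0,0.0057,0,0,0,-0.0048,0.545],[0,0.0057,0,0,0,-0.0048,0.545],[0,0.0057,0,0,0,-0.0048,0.545],[0,0.0057,0,0,0,-0.0048,0.545],[0,0.0057,0,0,0,-0.0048,0.545],[0,0.0057,0,0,0,-0.0048,0.545],[0,0.0057,0,0,0,-0.0048,0.545],[0,0.0057,0,0,0,-0.0048,0.545],[0,0,0,0,0,0,0.545],[0,0,0,0,0,0,0.545]]]' >/dev/null; python3 st.py
python3 - <<'E'
from h import *
cv2.imwrite('pics/w8.png',grab_frame('wrist'))
E
```

```text
t 13.20 r 0.1903 a 0.8079 yaw+pi 0.8165 ft 6.35 fr -2.35 fz -0.39 z 0.0983 w 0.0400
```

View pics/w8.png

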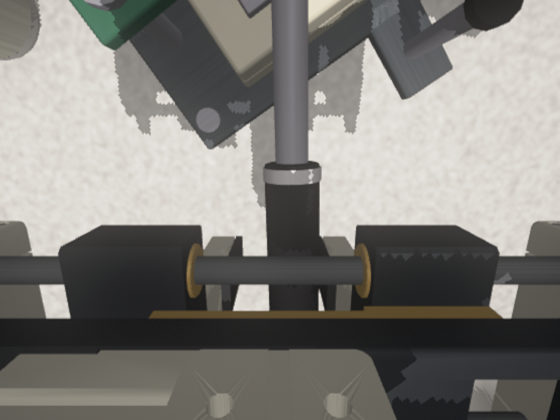

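```bash
python3 -m inch '[[[0,0.0057,0,0,0,-0.0048,0.545],[0,0.0057,0,0,0,-0.0048,0.545],[0,0.0057,0,0,0,-0.0048,0.545],[0,0.0057,0,0,0,-0.0048,0.545],[0,0,0,0,0,0,0.545]]]' >/dev/null; python3 st.py
python3 -m inch '[[[0,0.0057,0,0,0,-0.0048,0.545],[0,0.0057,0,0,0,-0.0048,0.545],[0,0.0057,0,0,0,-0.0048,0.545],[0,0.0057,0,0,0,-0.0048,0.545],[0,0,0,0,0,0,0.545]]]' >/dev/null; python3 st.py
python3 - <<'E'
from h import *
cv2.imwrite('pics/w9.png',grab_frame('wrist'))
E
```

```text
t 13.75 r 0.1917 a 0.8595 yaw+pi 0.8777 ft 0.25 fr 0.22 fz 0.83 z 0.0994 w 0.0398
t 14.25 r 0.1912 a 0.9214 yaw+pi 0.9381 ft -0.40 fr 0.79 fz -0.90 z 0.0992 w 0.0400
```

View pics/w9.png

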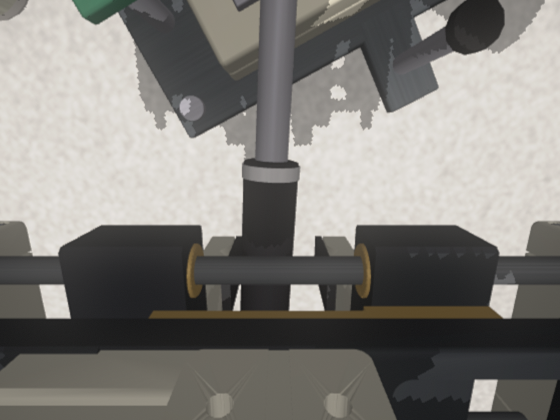

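```bash
python3 -m inch '[[[0.0003,0.0114,0,0,0,-0.0095,0.545],[0.0003,0.0114,0,0,0,-0.0095,0.545],[0.0003,0.0114,0,0,0,-0.0095,0.545],[0.0003,0.0114,0,0,0,-0.0095,0.545],[0.0003,0.0114,0,0,0,-0.0095,0.545],[0.0003,0.0114,0,0,0,-0.0095,0.545],[0.0003,0.0114,0,0,0,-0.0095,0.545],[0.0003,0.0114,0,0,0,-0.0095,0.545],[0.0003,0.0114,0,0,0,-0.0095,0.545],[0.0003,0.0114,0,0,0,-0.0095,0.545]]]' >/dev/null; python3 st.py
python3 -m inch '[[[0.0003,0.0114,0,0,0,-0.0095,0.545],[0.0003,0.0114,0,0,0,-0.0095,0.545],[0.0003,0.0114,0,0,0,-0.0095,0.545],[0.0003,0.0114,0,0,0,-0.0095,0.545],[0.0003,0.0114,0,0,0,-0.0095,0.545],[0.0003,0.0114,0,0,0,-0.0095,0.545],[0.0003,0.0114,0,0,0,-0.0095,0.545],[0.0003,0.0114,0,0,0,-0.0095,0.545],[0.0003,0.0114,0,0,0,-0.0095,0.545],[0.0003,0.0114,0,0,0,-0.0095,0.545],[0,0,0,0,0,0,0.545]]]' >/dev/null; python3 st.py
python3 - <<'E'
from h import *
cv2.imwrite('pics/w10.png',grab_frame('wrist'))
E
```

```text
t 15.30 r 0.1896 a 1.2214 yaw+pi 1.2379 ft -0.57 fr 0.91 fz -0.22 z 0.0991 w 0.0396
t 16.40 r 0.1879 a 1.5258 yaw+pi 1.5355 ft -0.00 fr 0.12 fz -0.20 z 0.0991 w 0.0400
```

View pics/w10.png

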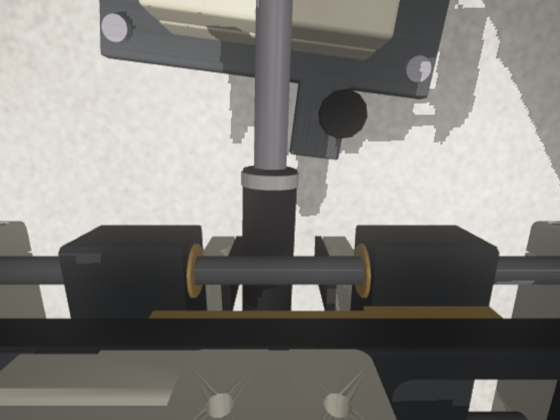

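```bash
python3 -m inch '[[[0,0.0114,0,0,0,-0.0095,0.545],[0,0.0114,0,0,0,-0.0095,0.545],[0,0.0114,0,0,0,-0.0095,0.545],[0,0.0114,0,0,0,-0.0095,0.545],[0,0.0114,0,0,0,-0.0095,0.545],[0,0.0114,0,0,0,-0.0095,0.545],[0,0.0114,0,0,0,-0.0095,0.545],[0,0.0114,0,0,0,-0.0095,0.545],[0,0.0057,0,0,0,-0.0048,0.545],[0,0.0038,0,0,0,-0.0032,0.545],[0,0,0,0,0,0,0.545]]]' >/dev/null; python3 st.py
python3 - <<'E'
from h import *
import pickle
i=camera_info('wrist');cv2.imwrite('pics/w11.png',grab_frame('wrist'));pickle.dump(i,open('w11.pkl','wb'))
E
```

```text
t 17.55 r 0.1882 a 1.7898 yaw+pi 1.7982 ft 1.24 fr -0.22 fz 0.63 z 0.0991 w 0.0397
```

View pics/w11.png

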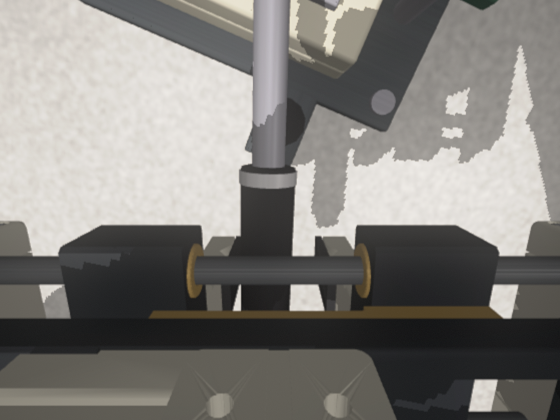

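Run:
```python
from h import *
import pickle;i=pickle.load(open('w11.pkl','rb'))
S=np.array([.5347,-.0729])
for u,v,z in [(270,120,.118),(268,175,.118),(270,40,.118)]:
    d=px('wrist',u,v,z,i)[:2]-S;print(u,v,np.hypot(*d),np.arctan2(d[1],d[0]))
for a in (1.78,1.79,1.80):
    print(a,proj('wrist',[*(S+.115*np.array([np.cos(a),np.sin(a)])),.102],i))
```

```text
270 120 0.11650600988693809 1.7561361301481049
268 175 0.14099042421403085 1.755723912775096
270 40 0.08452945996320928 1.742725190612695
1.78 [276.54195133 118.00741223]
1.79 [278.8757039 118.0398908]
1.8 [281.20959366 118.04805128]
```

```bash
python3 -m inch '[[[0,0.0045,0,0,0,-0.0035,0.545],[0,0.0045,0,0,0,-0.0035,0.545],[0,0.0045,0,0,0,-0.0035,0.545],[0,0.0025,0,0,0,-0.0025,0.545],[0,0,0,0,0,0,0.545]]]' >/dev/null; python3 st.py
python3 - <<'E'
from h import *
import pickle
i=camera_info('wrist');cv2.imwrite('pics/w12.png',grab_frame('wrist'));pickle.dump(i,open('w12.pkl','wb'))
E
```

```text
t 18.10 r 0.1882 a 1.8323 yaw+pi 1.8391 ft -0.82 fr -0.51 fz 1.15 z 0.0991 w 0.0398
```

View pics/w12.png

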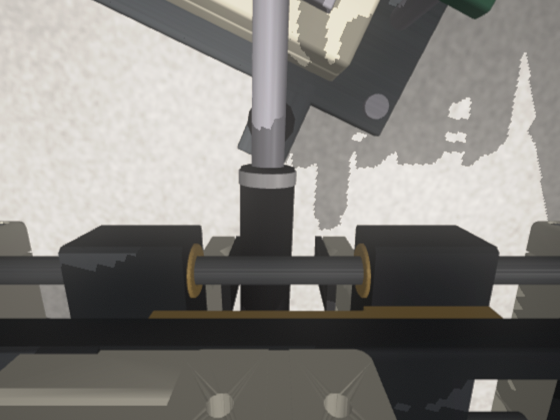

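```bash
python3 -m inch '[[[0,0,0,0,0,0,0.3],[0,0,0,0,0,0,0.1],[0,0,0,0,0,0,0],[0,0,0,0,0,0,0],[0,0,0,0,0,0,0],[0,0,0,0,0,0,0],[0,0,0,0,0,0,0]]]' 10
python3 -m inch '[[[0,0,-0.02,0,0,0,0],[0,0,-0.04,0,0,0,0],[0,0,-0.05,0,0,0,0],[0,0,-0.05,0,0,0,0],[0,0,-0.05,0,0,0,0],[0,0,-0.05,0,0,0,0],[0,0,-0.05,0,0,0,0],[0,0,0,0,0,0,0],[0,0,0,0,0,0,0]]]'
python3 - <<'E'
from h import *
import pickle
i=camera_info('wrist');cv2.imwrite('pics/w13.png',grab_frame('wrist'));pickle.dump(i,open('w13.pkl','wb'))
cv2.imwrite('pics/s13.png',grab_frame('scene'))
E
```

```text
t: 18.85
eef_pos: [0.4863, 0.109, 0.0991]
ee_rot: [3.142, -0.0, -1.303]
force: [0.6, 0.1, -0.4]
width: 0.0864
t: 19.75
eef_pos: [0.4863, 0.1091, 0.255]
ee_rot: [-3.14, 0.001, -1.303]
force: [0.1, 0.5, -0.3]
width: 0.0874
```

View pics/w13.png

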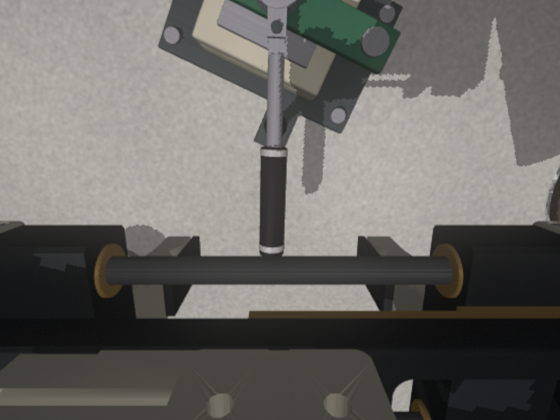

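View pics/s13.png

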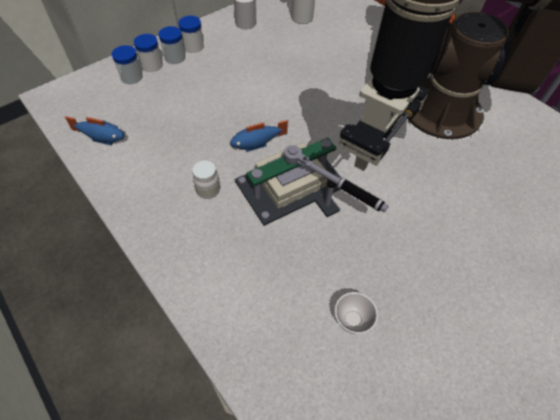

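Run:
```python
from h import *
import pickle;i=pickle.load(open('w13.pkl','rb'))
S=np.array([.5347,-.0729])
for u,v,z in [(277,18,.122),(276,60,.118),(274,130,.118),(273,151,.118),(271,248,.118)]:
    d=px('wrist',u,v,z,i)[:2]-S;print(u,v,np.hypot(*d),np.arctan2(d[1],d[0]))
w=cv2.imread('pics/w13.png');cv2.imwrite('pics/w13z.png',cv2.resize(w[0:190,200:360],None,fx=3,fy=3,interpolation=cv2.INTER_CUBIC))
```

```text
277 18 0.028128335245506387 1.7519124911693644
276 60 0.060323332960216275 1.7824901965921467
274 130 0.12114485893042543 1.7941887096213776
273 151 0.14076132557281792 1.793070771628596
271 248 0.2407017609225993 1.8015633138112819
```

View pics/w13z.png

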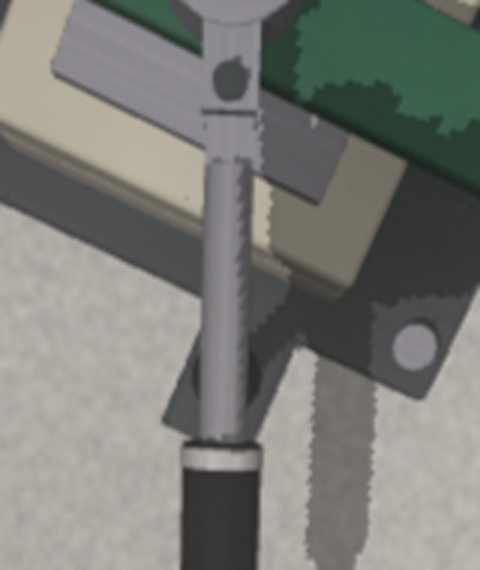

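```bash
python3 -c "
from station import *
print(job_done(), get_state()['t'])"
```

```text
the job is handed in; nothing more can be done
the job is handed in; nothing more can be done
```

The wrench was clicked, let straighten, parked over the rest post and released, and the job is handed in. It used about 20 s of the 58 s.

- **Push and break-over:** With the fingers loosely straddling the grip, I pushed clockwise through the free swing. The force rose to about 15 N as the screw turned, then fell to about 9 N. At the lowest force the hinge was bent an estimated 0.1 rad, and I stopped there. That figure comes from force and travel, because the top-camera pictures were too coarse to confirm the bend angle. They did show the hinge pin holding still while the handle kept turning.
- **Return and release:** The wrench sprang straight as I backed off, and I swung it counter-clockwise to the rest post. I then opened the fingers and lifted clear.
- **Last checks:** The tube lies over the centre of the rest cap within about 1 mm, at 1.794 rad against about 1.79 to 1.80 for the post. The head and handle are in line, the robot is touching nothing, and the fish, jar and bowl look unmoved.
- **One slip:** Partway through the push, the 5 N finger force let the fingers spread from 40 to 51 mm. I backed off about 4 mm, raised the finger force to 50 N and continued. The fingers were held 40 mm apart around the 26 mm grip, so they never pinched it.

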